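Take the sprung screw cap off a drying canister

TASK

Open the gas-drying canister so that its cartridge can be changed: unscrew the purple cap (anticlockwise seen from above, about one and a quarter turns in several grips) without pulling, pushing or side-loading the canister's neck hard. A spring pushes the cap off as the thread ends, so keep hold of it there, lift it clear, and set it down gently right side up, lying flat inside the white dish. Leave the jar, the beaker and the spanner where they are.

Things in the scene. Friction and masses are not known exactly. Their poses are not given: they have to be found in the camera images.
- cap: purple round screw cap, 42 mm tall, 45 g. Origin: centre of its underside, z up its axis; white line on top along its +x. Skirt 46 mm wide. Right-hand thread: anticlockwise from above it rises 12 mm per full turn (1.9 mm per rad), with 1 mm of play along the axis and sideways; stays where left on the thread; friction torque about 0.1 Nm. It starts with its underside 90 to 91 mm above the bench
- cap_rim (a point): on the cap's axis, 35 mm above its underside: middle height of its solid grip rim, 48 mm in diameter and 14 mm high (28 to 42 mm above the underside). Grip here across the diameter, at any yaw
- canister: upright drying canister fixed to the bench, blue body, 74 mm wide (foot 88 mm), aluminium shoulder 85 mm above the bench. Origin: centre of its underside, z up. Two brass hose stubs reach 54 mm from its axis, at heights 66 and 24 mm
- neck (a point): on the canister's axis, top of its threaded neck (38 mm over the ribs), 112 mm above the bench. The cap leaves the thread after 7.3 to 8.4 rad of turning, its underside then near 106 mm; a spring inside, pushing up with 3 N, then lifts it about 4 mm more. The neck bears 20 N of contact load from the cap, of which the spring makes 6 N
- dish: round white dish fixed to the bench, 156 mm outside, 146 mm inside, rim 14 mm high, flat floor 4 mm above the bench. Origin: centre of its underside
- jar: bystander: amber jar with red lid, 52 mm in diameter, 85 mm tall, loose; origin: centre of its underside
- beaker: bystander: glass beaker, 56 mm in diameter, 65 mm tall, loose; origin: centre of its underside
- spanner: bystander: small steel spanner 150 mm long lying flat on the bench, loose; its length runs along its own x axis
Not all that is in view belongs to the job. Of the things shaped like the dish, the white one is meant.

How it is judged:
On the way:
1. the cap is off the thread and lifted clear of the neck, held in the fingers (z of cap in the frame of canister above 0.125 m and contact force between the fingers and cap above 1 N), for 0.1 s.
At the end, for the whole second after the job is handed in: The cap lies flat and right side up (within 7 degrees) on the dish floor (underside within 3 mm of it), its centre within 50 mm of the dish's centre, at rest and released (horizontal distance between cap and dish below 0.05 m and z of cap in the frame of dish between 0.001 and 0.007 m and angle between cap's own z axis and vertical below 0.12 rad and linear speed of cap below 0.02 m/s and contact force between the fingers and cap below 0.1 N); the robot touches nothing.
It fails at once if the neck is forced: over 20 N between the cap and the canister (contact force between cap and canister above 20 N).
It fails at once if the robot presses the canister itself with more than 15 N (contact force between any of the fingers, the arm and canister above 15 N).
It fails at once if the cap is let go (popped off, thrown or dropped) off the thread and over 15 mm above the dish floor (contact force between the fingers and cap below 0.1 N and z of cap in the frame of dish above 0.019 m and (z of cap in the frame of canister above 0.1085 m or horizontal distance between cap and canister above 0.03 m)).
It fails at once if the cap is tipped by more than 45 degrees (angle between cap's own z axis and vertical above 0.785 rad).
It fails at once if the jar, the beaker or the spanner is shoved more than 20 mm (distance of any of jar, beaker, spanner from where it was at the start of the episode above 0.02 m).
It also fails if it takes over 72 s, if anything falls off the work surface, if the arm or the gripper's body presses on something with over 40 N, if the wrist force passes 120 N, or if a joint passes its speed limit or range.

ROBOT

A 6-joint arm with a two-finger parallel gripper is mounted at the origin on the work surface. World frame = base frame: x ahead of the robot, y to its left, z up, the work surface at z = 0. Lengths are in m, angles in rad, forces in N, time in s.
With the tool pointing down it reaches from about 0.3 to 0.775 m from the base axis. Payload 14.6 kg.
Tool frame: the origin (TCP) lies between the finger pads; the fingertips stand env.tips_ahead ahead of it and the grasp point (between the pads) lies 6 mm ahead of it (env.tips_ahead is the distance from the TCP to the fingertips, in m); z points along the fingers, y is the line along which they close (so a half turn about z gives the same grasp; the last joint's range is limited). The gripper opens to 94 mm and grips with 3 to 60 N. Pads are 16 mm wide; open, the fingers measure 119 mm over their backs; the gripper's body (75 mm by 177 mm) begins 78 mm behind the grasp point.
Start: joints at [1.068, 0.3, 1.521, -0, 1.321, -0.067], TCP at [0.232, 0.499, 0.193] pointing down, gripper open.
Joint ranges: [-3.03, 3.03], [-0.79, 2.21], [0.23, 2.52], [-1.04, 4.18], [0, 3.07], [-2.55, 2.55]. Speed limits (rad/s): [2.22, 2.22, 2.57, 3.14, 3.14, 3.14].

INTERFACE

Orientations are given as a unit quaternion [w, x, y, z].
In Python, from bench import env gives the robot as it stands.
- The arm moves only by the tool servo_tool, never from a script. Its argument "commands" is a list of rows, each a list of 7 numbers: the shift along the tool's x, y, z in m, then the turn, a rotation vector about the tool's x, y, z in rad, then the gripper command: -1 is shut, 1 is fully open, values between are in proportion. In form: [[tx, ty, tz, rx, ry, rz, claw], ...]. A call has 1 to 8 rows; each row is the pose to reach, as a shift and turn from the pose commanded when the call began, along the tool's axes at that moment; what a row does not reach only later rows make up. A row lasts 1/12 s, in which the tool goes at most 41.7 mm and 7.16 degrees, less where a joint would pass 70% of its speed; a pose out of reach is approached as far as the arm can. A call with a gripper value outside its range is refused whole. The fingers move at their own pace and stop on an object; "newtons" is the grip in N (left out, the last holds). Time passes only in rows, so rows that repeat a pose let the fingers close. It gives the time, the measured TCP pose, the force, the opening and the grip force at its end, in the units of the state.
- env.observe(): the state, without advancing time (a new reading comes with each control period).
- env.camera(name): name is "scene" or "side" or "wrist"; returns the picture (420x560x3 uint8, red, green, blue); there is no depth.
- env.camera_params(name): a dict with "fx", "fy", "cx", "cy" (pixels), "T" (4x4, takes a point from camera to world coordinates). Camera axes: x right, y up, looking along -z (the intrinsics and any distortion apply to the point x, -y, -z); pixel columns grow to the right and rows downward; lengths in m; the calibration is good to about 2 mm. A picture is of the moment at which its call begins: read the wrist's pose just before it. camera_params takes no time and is no camera call; for the wrist camera it gives the pose at the moment of the call.
- env.finish_job(): hands the job in; it is judged then, once.
The state is a dict: "t": time; "q": joint angles; "qvel": joint speeds; "effort": joint torques, N m; "ee_pos": TCP position; "eef_rot": TCP orientation; "contact_force": force on the tool from outside, world axes, zero at the start; "ft_torque": the same for the moment, N m; "finger_gap": finger opening in m; "grasp_force": force on a finger pad.
Only numpy, scipy, OpenCV 4.12 (cv2) and the standard library are available. Lean on these libraries where they do the work, as an engineer would, in place of code of your own. Each camera call takes 0.05 s, during which the arm holds its last target. There are 200 camera calls.

## Working session

There is one attempt and no reset: what is moved stays moved. The work goes in short steps, Python scripts to look and compute and a tool call to move; the robot and the scene stay as the last step left them, time stands still between calls to the robot, and variables do not carry over. Pictures are saved under pics/ and viewed, at most 10 in all, crops included, and the job is handed in when it is done.

Besides the shell and the picture viewer there is one more tool, called after "Emit:" in YAML: its name, and indented under it one key for each argument. servo_tool: Moves the arm, as the interface text tells. Its arguments: {"type":"object","properties":{"commands":{"type":"array"},"newtons":{"type":"number"}},"required":["commands"]}

```bash
mkdir -p pics
python3 - <<'E'
from bench import env
import cv2,numpy as np
o=env.observe(); print({k:np.round(v,3) for k,v in o.items()}, env.tips_ahead)
ims=[]
for n in ("scene","side"):
    im=env.camera(n); cv2.imwrite(f"pics/{n}0.png",im[:,:,::-1]); p=env.camera_params(n); print(n,{k:np.round(v,4).tolist() for k,v in p.items()})
E
```

```text
{'t': np.float64(0.0), 'q': array([ 1.068,  0.3  ,  1.522,  0.   ,  1.321, -0.067]), 'qvel': array([ 0.   ,  0.001,  0.   ,  0.002,  0.001, -0.   ]), 'effort': array([ 3.0000e-03, -5.3179e+01, -3.5275e+01,  7.1000e-02,  2.4000e-02,
       -0.0000e+00]), 'ee_pos': array([0.232, 0.498, 0.193]), 'eef_rot': array([-0.   ,  0.216,  0.976, -0.001]), 'contact_force': array([ 0.875, -0.093,  0.415]), 'ft_torque': array([-0.014, -0.061,  0.023]), 'grasp_force': np.float64(0.0), 'finger_gap': np.float64(0.094)} 0.025
scene {'fx': 411.8407, 'fy': 411.8407, 'cx': 279.9132, 'cy': 219.0735, 'T': [[-0.7517, -0.4165, 0.5114, 0.9081], [0.6595, -0.4843, 0.5749, 0.5478], [0.0082, 0.7694, 0.6387, 0.6489], [0.0, 0.0, 0.0, 1.0]]}
side {'fx': 393.3145, 'fy': 393.3145, 'cx': 276.3062, 'cy': 205.82, 'T': [[-0.9954, 0.0668, -0.0693, 0.4394], [-0.0949, -0.5614, 0.8221, 0.7346], [0.016, 0.8248, 0.5652, 0.5597], [0.0, 0.0, 0.0, 1.0]]}
```

View pics/scene0.png

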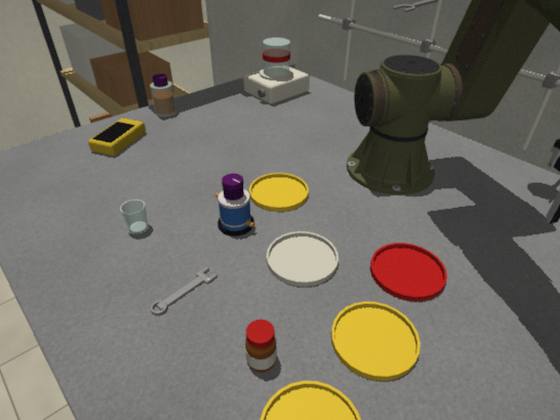

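View pics/side0.png

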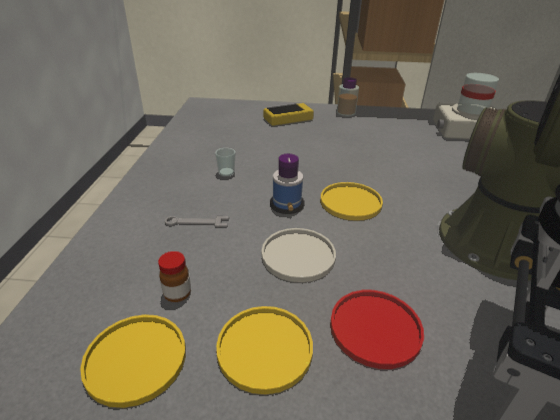

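Scene: the cap is at about (233,187) and the white dish at (302,258). Side: the cap is at (288,166) and the dish at (298,254). The other purple cap, at the back, is a distractor.

```bash
cat > h.py <<'E'
from bench import env
import cv2,numpy as np
from scipy.spatial.transform import Rotation as R
def rays(p,uv):
    uv=np.atleast_2d(np.float64(uv)); T=p["T"]
    d=np.c_[(uv[:,0]-p["cx"])/p["fx"],-(uv[:,1]-p["cy"])/p["fy"],-np.ones(len(uv))]@T[:3,:3].T
    return T[:3,3],d/np.linalg.norm(d,axis=1,keepdims=True)
def onz(p,uv,z):
    o,d=rays(p,uv); return o+d*((z-o[2])/d[:,2])[:,None]
def tri(obs):
    A=0;b=0
    for p,uv in obs:
        o,d=rays(p,uv); M=np.eye(3)-np.outer(d[0],d[0]); A=A+M; b=b+M@o
    return np.linalg.solve(A,b)
def purple(im):
    h=cv2.cvtColor(im,cv2.COLOR_RGB2HSV); return cv2.inRange(h,(130,90,25),(160,255,255))
def white(im):
    h=cv2.cvtColor(im,cv2.COLOR_RGB2HSV); return cv2.inRange(h,(0,0,150),(180,60,255))
def blob(m,near):
    m=cv2.morphologyEx(m,cv2.MORPH_CLOSE,np.ones((5,5),np.uint8))
    cs,_=cv2.findContours(m,cv2.RETR_EXTERNAL,cv2.CHAIN_APPROX_NONE)
    cs=[c for c in cs if cv2.contourArea(c)>60]
    return min(cs,key=lambda c:np.linalg.norm(c[:,0].mean(0)-near))
def st():
    o=env.observe(); r=R.from_quat(np.roll(o["eef_rot"],-1)).as_matrix()
    print("t",round(float(o["t"]),2),"ee",np.round(o["ee_pos"],4),"z",np.round(r[:,2],4),"yawy",round(float(np.arctan2(r[1,1],r[0,1])),4),"F",np.round(o["contact_force"],2),"gap",round(float(o["finger_gap"]),4),"gf",round(float(o["grasp_force"]),1),"q",np.round(o["q"],3)); return o,r
E
python3 - <<'E'
from h import *
ob=[];od=[]
for n,c,d in (("scene",(233,187),(302,258)),("side",(288,166),(298,254))):
    im=cv2.imread(f"pics/{n}0.png")[:,:,::-1].copy(); p=env.camera_params(n)
    b=blob(purple(im),c); x,y,w,h=cv2.boundingRect(b); M=cv2.moments(b)
    cen=(M["m10"]/M["m00"],M["m01"]/M["m00"]); print(n,(x,y,w,h),cen,cv2.contourArea(b)); ob.append((p,cen))
    # axis in plane z ~ mid height; top bbox
    print(" at z=.111",onz(p,cen,.111).round(4))
    e=cv2.fitEllipse(cv2.convexHull(blob(white(im),d))); print(" dish",np.round(e[0],1),np.round(e[1],1),onz(p,e[0],.012).round(4)); od.append((p,e[0]))
print("cap",tri(ob).round(4),"dish",tri(od).round(4))
E
```

```text
scene (222, 174, 21, 26) (232.6199304750869, 186.04905368868287) 431.5
 at z=.111 [[ 0.4815 -0.0939  0.111 ]]
 dish [302.  256.1] [51.2 72.1] [[0.4452 0.1012 0.012 ]]
side (279, 154, 19, 14) (287.5104712041885, 160.30541012216403) 191.0
 at z=.111 [[ 0.4859 -0.1162  0.111 ]]
 dish [298.3 252.1] [48.9 74.3] [[0.4441 0.104  0.012 ]]
cap [ 0.4859 -0.087   0.1219] dish [0.4439 0.1001 0.0094]
```

Emit:
servo_tool:
  commands:
    - [-0.01,-0.01,-0.03,0,0,0,1]
    - [-0.03,-0.03,-0.05,0,0,0,1]
    - [-0.06,-0.055,-0.07,0,0,0,1]
    - [-0.09,-0.082,-0.08,0,0,0,1]
    - [-0.12,-0.109,-0.08,0,0,0,1]
    - [-0.15,-0.136,-0.08,0,0,0,1]
    - [-0.18,-0.163,-0.08,0,0,0,1]
    - [-0.21,-0.19,-0.08,0,0,0,1]

```text
t: 0.77
ee_pos: [0.3424, 0.2358, 0.2734]
eef_rot: [0.0, 0.216, 0.976, 0.0]
contact_force: [0.6, 0.0, 1.4]
finger_gap: 0.0941
grasp_force: 0.0
```

Emit:
servo_tool:
  commands:
    - [-0.03,-0.027,0,0,0,0,1]
    - [-0.06,-0.054,0,0,0,0,1]
    - [-0.09,-0.082,0,0,0,0,1]
    - [-0.12,-0.109,0,0,0,0,1]
    - [-0.15,-0.136,0,0,0,0,1]
    - [-0.18,-0.163,0,0,0,0,1]
    - [-0.21,-0.19,0,0,0,0,1]
    - [-0.21,-0.19,0,0,0,0,1]

```text
t: 1.43
ee_pos: [0.4537, -0.0282, 0.2727]
eef_rot: [-0.0, 0.219, 0.976, -0.001]
contact_force: [-0.3, 0.2, 0.7]
finger_gap: 0.0942
grasp_force: 0.0
```

Run:
```python
from h import *
st(); p=env.camera_params("wrist"); im=env.camera("wrist"); cv2.imwrite("pics/w1.png",im[:,:,::-1]); print({k:np.round(v,4).tolist() for k,v in p.items()})
```

```text
t 1.43 ee [ 0.4537 -0.0282  0.2727] z [-1.2e-03 -8.0e-04 -1.0e+00] yawy 1.1302 F [-0.33  0.19  0.68] gap 0.0942 gf 0.0 q [-1.420e-01  3.100e-02  1.650e+00 -1.000e-03  1.462e+00 -1.272e+00]
{'fx': 337.1975, 'fy': 337.1975, 'cx': 274.863, 'cy': 211.9308, 'T': [[0.4262, -0.8816, -0.2028, 0.3949], [0.9046, 0.4149, 0.0976, -0.0009], [-0.0019, -0.225, 0.9744, 0.4649], [0.0, 0.0, 0.0, 1.0]]}
```

View pics/w1.png

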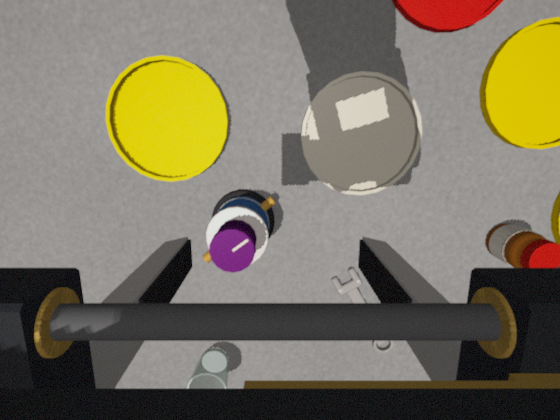

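Wrist view: cap top at about (233,246), shoulder behind it, dish at (362,132). The beaker at (210,365) and the spanner are well clear.

```bash
cat >> h.py <<'E'
def wristcap(im,p,near,z):
    b=blob(purple(im),near); (c,ax,a)=cv2.fitEllipse(cv2.convexHull(b)); q=onz(p,c,z)[0]
    pts=onz(p,b[:,0],z)[:,:2]; cc,r=cv2.minEnclosingCircle(pts.astype(np.float32)*1000)
    print("ellipse",np.round(c,1),np.round(ax,1),"->",q.round(4),"circle",np.round(cc,1),round(r,1)); return q
E
python3 - <<'E'
from h import *
im=cv2.imread("pics/w1.png")[:,:,::-1].copy(); p=dict(env.camera_params("wrist"))
wristcap(im,p,(233,246),.132)
h=cv2.cvtColor(im,cv2.COLOR_RGB2HSV)
# aluminium shoulder and dish
g=cv2.cvtColor(im,cv2.COLOR_RGB2GRAY)
m=cv2.inRange(h,(15,10,90),(45,90,255)); 
cs,_=cv2.findContours(m,cv2.RETR_EXTERNAL,cv2.CHAIN_APPROX_NONE)
for c in cs:
    if cv2.contourArea(c)>2000: e=cv2.fitEllipse(cv2.convexHull(c)); print(np.round(e[0],1),np.round(e[1],1),onz(p,e[0],.012).round(4))
E
```

```text
ellipse [233.2 246.2] [44.7 52.3] -> [ 0.478  -0.0864  0.132 ] circle [477.3 -87.1] 28.4
[363.1 134.1] [129.6 133.7] [[0.4428 0.1053 0.012 ]]
```

Emit:
servo_tool:
  commands:
    - [0,0,0,0,0,0.12,1]
    - [0,0,0,0,0,0.24,1]
    - [0,0,0,0,0,0.36,1]
    - [0,0,0,0,0,0.48,1]
    - [0,0,0,0,0,0.6,1]
    - [0,0,0,0,0,0.72,1]
    - [0,0,0,0,0,0.84,1]
    - [0,0,0,0,0,0.9,1]

```text
t: 2.15
ee_pos: [0.4521, -0.0221, 0.2734]
eef_rot: [-0.0, 0.622, 0.783, -0.0]
contact_force: [-0.9, -1.8, 0.3]
finger_gap: 0.0937
grasp_force: 0.0
```

Emit:
servo_tool:
  commands:
    - [0,0,0,0,0,0.12,1]
    - [0,0,0,0,0,0.24,1]
    - [0,0,0,0,0,0.36,1]
    - [0,0,0,0,0,0.48,1]
    - [0,0,0,0,0,0.6,1]
    - [0,0,0,0,0,0.72,1]
    - [0,0,0,0,0,0.84,1]
    - [0,0,0,0,0,0.9,1]

```text
t: 2.82
ee_pos: [0.4521, -0.0221, 0.2734]
eef_rot: [-0.0, 0.9, 0.435, -0.0]
contact_force: [0.2, -0.1, -0.2]
finger_gap: 0.094
grasp_force: 0.0
```

Emit:
servo_tool:
  commands:
    - [0,0,0,0,0,0.12,1]
    - [0,0,0,0,0,0.24,1]
    - [0,0,0,0,0,0.36,1]
    - [0,0,0,0,0,0.48,1]
    - [0,0,0,0,0,0.6,1]
    - [0,0,0,0,0,0.72,1]
    - [0,0,0,0,0,0.84,1]
    - [0,0,0,0,0,0.9,1]

```text
t: 3.48
ee_pos: [0.4522, -0.0222, 0.2734]
eef_rot: [-0.0, 1.0, 0.0, -0.0]
contact_force: [0.6, -0.3, -0.1]
finger_gap: 0.0937
grasp_force: 0.0
```

Emit:
servo_tool:
  commands:
    - [0,0,0,0,0,0.12,1]
    - [0,0,0,0,0,0.24,1]
    - [0,0,0,0,0,0.36,1]
    - [0,0,0,0,0,0.48,1]
    - [0,0,0,0,0,0.6,1]
    - [0,0,0,0,0,0.72,1]
    - [0,0,0,0,0,0.84,1]
    - [0,0,0,0,0,0.9,1]

```text
t: 4.15
ee_pos: [0.4522, -0.0222, 0.2734]
eef_rot: [-0.0, 0.9, -0.435, -0.0]
contact_force: [-0.2, 0.5, -1.5]
finger_gap: 0.094
grasp_force: 0.0
```

Run:
```python
from h import *
st(); p=env.camera_params("wrist"); im=env.camera("wrist"); cv2.imwrite("pics/w2.png",im[:,:,::-1]); print(np.round(p["T"],4).tolist())
uv=p["T"]; c=np.linalg.inv(p["T"])@np.array([.48,-.088,.132,1]); u=(p["cx"]+p["fx"]*c[0]/-c[2],p["cy"]-p["fy"]*c[1]/-c[2]); print(u)
wristcap(im,p,u,.132)
```

```text
t 4.15 ee [ 0.4522 -0.0222  0.2734] z [-3.e-04  2.e-04 -1.e+00] yawy -2.4708 F [-0.18  0.46 -1.46] gap 0.094 gf 0.0 q [-0.13   0.026  1.654  0.     1.462  2.341]
[[-0.7831, 0.6055, 0.1417, 0.4926], [-0.6218, -0.7629, -0.1771, -0.0739], [0.0009, -0.2268, 0.9739, 0.4655], [0.0, 0.0, 0.0, 1.0]]
(np.float64(293.9538541217159), np.float64(129.96276952972494))
ellipse [295.8 123.8] [47.9 50.1] -> [ 0.4823 -0.0936  0.132 ] circle [482.  -93.3] 23.3
```

View pics/w2.png

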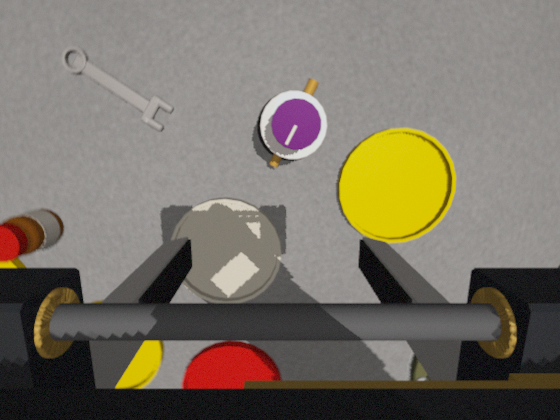

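The cap sits at (296,124), seen almost from directly above, which gives (0.482,-0.0935). I'll move over it and descend.

Emit:
servo_tool:
  commands:
    - [0.02,0.005,0,0,0,0,1]
    - [0.045,0.012,0.01,0,0,0,1]
    - [0.07,0.02,0.03,0,0,0,1]
    - [0.0744,0.021,0.05,0,0,0,1]
    - [0.0744,0.021,0.07,0,0,0,1]
    - [0.0744,0.021,0.07,0,0,0,1]
    - [0.0744,0.021,0.07,0,0,0,1]

```text
t: 4.78
ee_pos: [0.4824, -0.0936, 0.2034]
eef_rot: [0.0, 0.902, -0.432, -0.001]
contact_force: [0.3, 0.5, 0.6]
finger_gap: 0.094
grasp_force: 0.0
```

Run:
```python
from h import *
st(); p=env.camera_params("wrist"); im=env.camera("wrist"); cv2.imwrite("pics/w3.png",im[:,:,::-1])
c=np.linalg.inv(p["T"])@np.array([.482,-.0935,.1325,1]); print(p["cx"]+p["fx"]*c[0]/-c[2],p["cy"]-p["fy"]*c[1]/-c[2])
```

```text
t 4.78 ee [ 0.4824 -0.0936  0.2034] z [-1.4e-03  5.0e-04 -1.0e+00] yawy -2.4631 F [0.26 0.46 0.57] gap 0.094 gf 0.0 q [-0.266  0.162  1.667  0.     1.314  2.197]
274.17901680902827 217.60964590305946
```

View pics/w3.png

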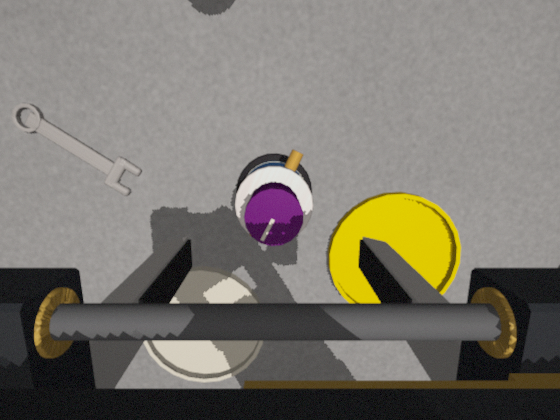

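The cap is centred at about (274,215). I'll quantify the residual in tool axes.

Run:
```python
from h import *
o,r=st(); p=env.camera_params("wrist"); im=env.camera("wrist")
q=wristcap(im,p,(274,215),.1325); d=np.array([q[0],q[1],.1255])-o["ee_pos"]; print("tool",(r.T@d).round(4))
h=cv2.cvtColor(im,cv2.COLOR_RGB2HSV); b=blob(purple(im),(274,215))
m=np.zeros(im.shape[:2],np.uint8); cv2.drawContours(m,[b],-1,255,-1); v=h[:,:,2]
col=v[180:252,274]; print(col)
print(cv2.boundingRect(b))
```

```text
t 4.83 ee [ 0.4829 -0.0937  0.2045] z [ 6.e-04 -1.e-04 -1.e+00] yawy -2.4632 F [-0.61 -0.17  0.11] gap 0.094 gf 0.0 q [-0.266  0.161  1.666  0.     1.314  2.197]
ellipse [274.  214.8] [57.4 62.6] -> [ 0.484  -0.0952  0.1325] circle [483.4 -95.6] 26.0
tool [0.0018 0.0001 0.079 ]
[226 225 182  69  46  51  49  55  60 106 130 131 132 132 134 130 132 131
 132 130 132 131 128 131 128 131 128 129 132 127 128 131 129 128 126 127
 126 128 128 158 204 206 180 144  94  68  67  66  70  68  66  70  69  68
  67  69  69  69  65  67  66  69  70  71  65  91  95  90  91  90  90  91]
(245, 183, 59, 63)
```

Emit:
servo_tool:
  commands:
    - [0,0,0.02,0,0,0,1]
    - [0,0,0.04,0,0,0,1]
    - [0,0,0.058,0,0,0,0.6]
    - [0,0,0.068,0,0,0,0.4]
    - [0,0,0.072,0,0,0,0.25]
    - [0,0,0.072,0,0,0,0.15]
    - [0,0,0.072,0,0,0,0.15]
  newtons: 3

```text
t: 5.47
ee_pos: [0.4833, -0.0944, 0.1326]
eef_rot: [-0.0, 0.902, -0.432, 0.001]
contact_force: [0.1, 0.4, 1.5]
finger_gap: 0.064
grasp_force: 0.0
```

Emit:
servo_tool:
  commands:
    - [0,0,0,0,0,0,0.08]
    - [0,0,0,0,0,0,0.04]
    - [0,0,0,0,0,0,0.0]
    - [0,0,0,0,0,0,-0.05]
    - [0,0,0,0,0,0,-0.1]
    - [0,0,0,0,0,0,-0.1]
    - [0,0,0,0,0,0,-0.1]
  newtons: 3

```text
t: 6.05
ee_pos: [0.4827, -0.0943, 0.1315]
eef_rot: [-0.0, 0.902, -0.432, -0.0]
contact_force: [-0.2, 0.7, 0.1]
finger_gap: 0.0424
grasp_force: 0.0
```

```bash
python3 -c "
from h import *
for i in range(1): st()"
```

```text
t 6.05 ee [ 0.4827 -0.0943  0.1315] z [ 0.  0. -1.] yawy -2.465 F [-0.22  0.74  0.1 ] gap 0.0424 gf 0.0 q [-0.268  0.234  1.756  0.     1.151  2.197]
```

Run:
```python
from h import *
a=env.camera("scene")[100:300,130:410]; b=env.camera("side")[80:280,180:460]; w=env.camera("wrist")
x=np.hstack([cv2.resize(a,(400,286)),cv2.resize(b,(400,286))]); cv2.imwrite("pics/c1.png",np.vstack([x,np.hstack([cv2.resize(w,(400,300)),np.zeros((300,400,3),np.uint8)])])[:,:,::-1]); st()
```

```text
t 6.2 ee [ 0.4827 -0.0944  0.1314] z [-0. -0. -1.] yawy -2.465 F [1.27 0.2  0.88] gap 0.0421 gf 0.0 q [-0.268  0.234  1.756 -0.     1.151  2.198]
```

View pics/c1.png

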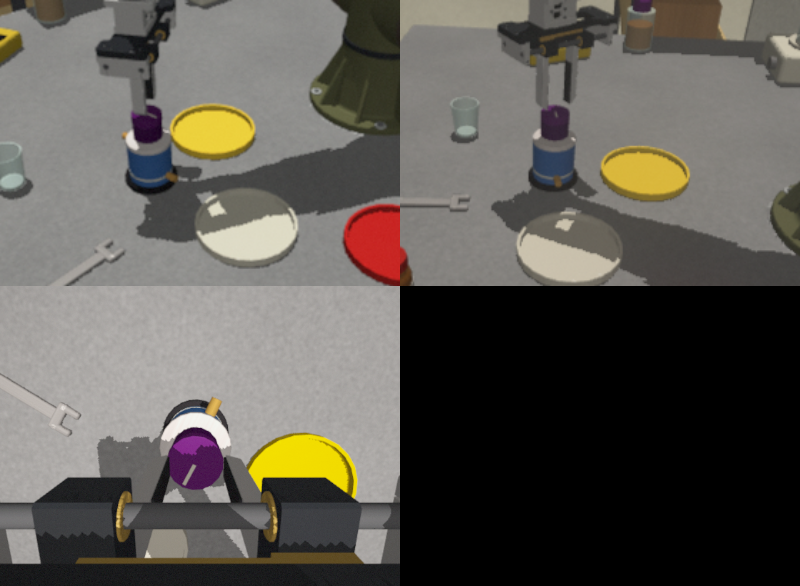

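Run:
```python
from h import *
o,r=st()
P={"tipL":o["ee_pos"]+r@[0,.021,.025],"tipR":o["ee_pos"]+r@[0,-.021,.025],"tcp":o["ee_pos"],"cap":np.array([.482,-.0935,.1325]),"base":np.array([.482,-.0935,0])}
out=[]
for n,(x0,y0) in (("scene",(170,130)),("side",(225,110)),("wrist",(200,240))):
    im=env.camera(n); p=env.camera_params(n); crop=cv2.resize(im[y0:y0+100,x0:x0+133],None,fx=3,fy=3,interpolation=cv2.INTER_NEAREST).copy()
    for k,X in P.items():
        c=np.linalg.inv(p["T"])@np.r_[X,1]; u=p["cx"]+p["fx"]*c[0]/-c[2]; v=p["cy"]-p["fy"]*c[1]/-c[2]; print(n,k,round(u,1),round(v,1))
        cv2.circle(crop,(int((u-x0)*3),int((v-y0)*3)),4,{"t":(255,255,0),"c":(0,255,0),"b":(255,0,0)}[k[0]],1)
    out.append(crop)
out.append(np.zeros_like(out[0])); cv2.imwrite("pics/c2.png",np.vstack([np.hstack(out[:2]),np.hstack(out[2:])])[:,:,::-1])
```

```text
t 6.2 ee [ 0.4827 -0.0944  0.1314] z [-0. -0. -1.] yawy -2.465 F [1.27 0.2  0.88] gap 0.0421 gf 0.0 q [-0.268  0.234  1.756 -0.     1.151  2.198]
scene tipL 234.6 182.6
scene tipR 229.7 193.2
scene tcp 231.5 178.6
scene cap 231.9 178.3
scene base 235.5 223.7
side tipL 295.3 164.1
side tipR 280.8 168.6
side tcp 288.5 157.0
side cap 288.8 156.8
side base 287.0 203.4
wrist tipL 305.1 233.8
wrist tipR 242.6 233.8
wrist tcp 273.7 245.9
wrist cap 273.8 248.3
wrist base 274.1 203.4
```

View pics/c2.png

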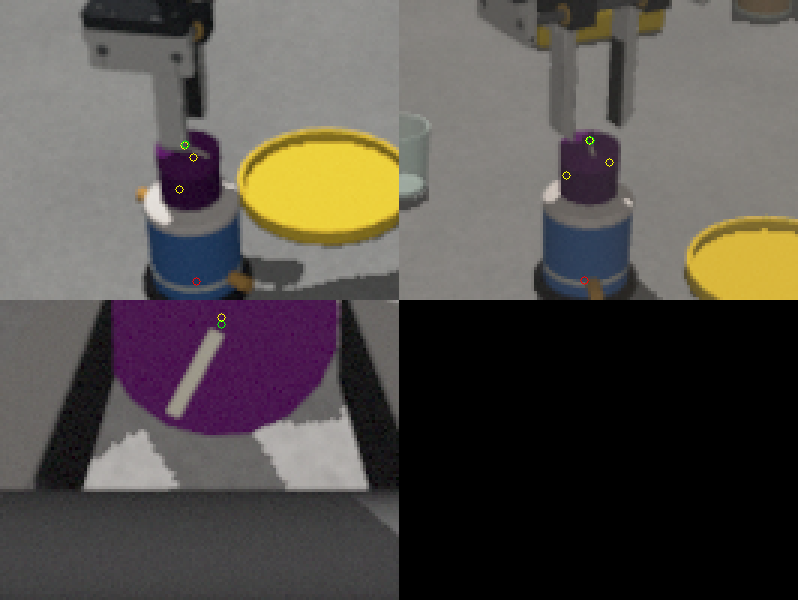

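Run:
```python
from h import *
a,b=env.camera_params("scene"),env.camera_params("side")
R_=tri([(a,(227.3,178.3)),(b,(281.3,156))]); L=tri([(a,(235,168.3)),(b,(298.7,151.7))]); print(R_,L,(R_+L)/2,np.linalg.norm(R_-L),env.tips_ahead,[k for k in dir(env) if k[0]!='_'])
print(tri([(a,(231.9,178.3)),(b,(288.8,156.8))]))
```

```text
[ 0.49817711 -0.08731917  0.13945423] [ 0.45937656 -0.11184794  0.13909788] [ 0.47877684 -0.09958355  0.13927606] 0.04590502225060153 0.025 ['IKError', 'camera', 'camera_params', 'finish_job', 'observe', 'tips_ahead']
[ 0.48188853 -0.09372593  0.13230099]
```

The cameras agree on the cap, but the triangulated fingertips are at z≈0.139, about 33 mm higher than the tool frame says. The fingers therefore closed above the cap, which also explains the zero grip force. I'll open, go down about 32 mm and check the tips again.

Emit:
servo_tool:
  commands:
    - [0,0,0,0,0,0,0.5]
    - [0,0,0,0,0,0,0.8]
    - [0,0,0,0,0,0,0.8]
    - [0,0,0,0,0,0,0.8]
    - [0,0,0.004,0,0,0,0.8]
    - [0,0,0.008,0,0,0,0.8]
    - [0,0,0.012,0,0,0,0.8]
    - [0,0,0.012,0,0,0,0.8]

```text
t: 7.02
ee_pos: [0.4822, -0.0942, 0.1184]
eef_rot: [0.0, 0.902, -0.432, -0.001]
contact_force: [0.3, 0.3, 0.2]
finger_gap: 0.0844
grasp_force: 0.0
```

Emit:
servo_tool:
  commands:
    - [0,0,0.004,0,0,0,0.8]
    - [0,0,0.008,0,0,0,0.8]
    - [0,0,0.012,0,0,0,0.8]
    - [0,0,0.016,0,0,0,0.8]
    - [0,0,0.018,0,0,0,0.8]
    - [0,0,0.018,0,0,0,0.8]

```text
t: 7.52
ee_pos: [0.4825, -0.0943, 0.1009]
eef_rot: [0.0, 0.902, -0.432, -0.0]
contact_force: [0.6, 0.1, 0.0]
finger_gap: 0.0851
grasp_force: 0.0
```

Run:
```python
from h import *
o,r=st()
a=env.camera("scene")[130:230,170:303]; b=env.camera("side")[110:210,225:358]; w=env.camera("wrist")[180:320]
f=lambda x:cv2.resize(x,(399,300),interpolation=cv2.INTER_NEAREST)
cv2.imwrite("pics/c3.png",np.vstack([np.hstack([f(a),f(b)]),cv2.resize(w,(798,200))])[:,:,::-1])
```

```text
t 7.52 ee [ 0.4825 -0.0943  0.1009] z [-8.e-04  2.e-04 -1.e+00] yawy -2.465 F [0.59 0.11 0.01] gap 0.0851 gf 0.0 q [-0.268  0.273  1.786  0.     1.083  2.198]
```

View pics/c3.png

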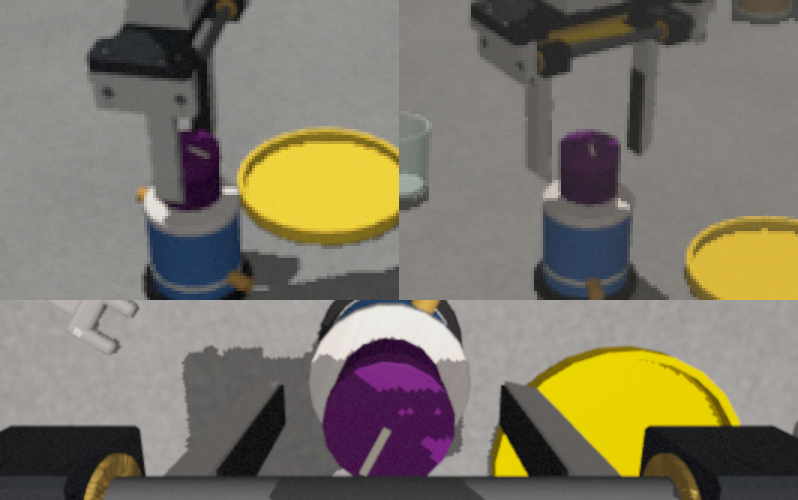

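The fingers now straddle the cap (side view tips at about (272,169) and (306,160)). I'll check the lateral centring with the finger corner in the wrist view, which is at about (198,240).

Run:
```python
from h import *
o,r=st(); p=env.camera_params("wrist"); a,b=env.camera_params("scene"),env.camera_params("side")
print(tri([(a,(225,195.5)),(b,(272,169.3))]))
for x in (0,.008):
  for z in (-.008,-.004,.025):
    for y in (-.0425,.0425):
      c=np.linalg.inv(p["T"])@np.r_[o["ee_pos"]+r@[x,y,z],1]; print(x,y,z,round(p["cx"]+p["fx"]*c[0]/-c[2],1),round(p["cy"]-p["fy"]*c[1]/-c[2],1))
```

```text
t 7.67 ee [ 0.4828 -0.0944  0.1016] z [ 3.e-04 -1.e-04 -1.e+00] yawy -2.465 F [-0.41 -0.65  0.22] gap 0.0847 gf 0.0 q [-0.268  0.272  1.785 -0.     1.084  2.198]
[ 0.5180741  -0.07163253  0.11128097]
0 -0.0425 -0.008 199.9 250.4
0 0.0425 -0.008 347.5 250.4
0 -0.0425 -0.004 201.4 248.1
0 0.0425 -0.004 346.0 248.1
0 -0.0425 0.025 210.5 233.8
0 0.0425 0.025 337.1 233.8
0.008 -0.0425 -0.008 199.2 237.1
0.008 0.0425 -0.008 348.2 237.2
0.008 -0.0425 -0.004 200.7 235.1
0.008 0.0425 -0.004 346.7 235.1
0.008 -0.0425 0.025 210.0 222.3
0.008 0.0425 0.025 337.6 222.3
```

The corner matches tips 8 mm behind the TCP, so the lateral frame is fine and only the finger reach is off. Going down 2.5 mm and closing gently.

Emit:
servo_tool:
  commands:
    - [0,0,0.0025,0,0,0,0.5]
    - [0,0,0.0025,0,0,0,0.2]
    - [0,0,0.0025,0,0,0,0.1]
    - [0,0,0.0025,0,0,0,0.06]
    - [0,0,0.0025,0,0,0,0.02]
    - [0,0,0.0025,0,0,0,-0.02]
    - [0,0,0.0025,0,0,0,-0.1]
    - [0,0,0.0025,0,0,0,-0.2]
  newtons: 3

```text
t: 8.33
ee_pos: [0.4829, -0.0943, 0.0991]
eef_rot: [-0.0, 0.902, -0.432, 0.0]
contact_force: [1.2, 1.0, 0.7]
finger_gap: 0.048
grasp_force: 3.0
```

Emit:
servo_tool:
  commands:
    - [0,0,0,0,0,0,-1]
    - [0,0,0,0,0,0,-1]
    - [0,0,0,0,0,0,-1]
    - [0,0,0,0,0,0,-1]
  newtons: 6

```text
t: 8.67
ee_pos: [0.4829, -0.0944, 0.099]
eef_rot: [-0.0, 0.902, -0.432, 0.0]
contact_force: [1.3, 1.1, 1.9]
finger_gap: 0.0475
grasp_force: 6.0
```

```bash
python3 -c "
from h import *
o,r=st(); print((r.T@o['contact_force']).round(2),o['ft_torque'].round(3))"
```

```text
t 8.67 ee [ 0.4829 -0.0944  0.099 ] z [ 3.e-04 -1.e-04 -1.e+00] yawy -2.465 F [1.28 1.08 1.92] gap 0.0475 gf 6.0 q [-0.267  0.276  1.787  0.     1.078  2.198]
[-0.04 -1.67 -1.92] [ 0.22  -0.202 -0.019]
```

Emit:
servo_tool:
  commands:
    - [0,-0.0003,0,0,0,0,-1]
    - [0,-0.0003,-0.0001,0,0,-0.05,-1]
    - [0,-0.0003,-0.0002,0,0,-0.12,-1]
    - [0,-0.0003,-0.0004,0,0,-0.2,-1]
    - [0,-0.0003,-0.0005,0,0,-0.28,-1]
    - [0,-0.0003,-0.0007,0,0,-0.36,-1]
    - [0,-0.0003,-0.0008,0,0,-0.44,-1]
    - [0,-0.0003,-0.001,0,0,-0.5,-1]
  newtons: 12

```text
t: 9.33
ee_pos: [0.4832, -0.0942, 0.1]
eef_rot: [-0.0, 0.981, -0.194, 0.0]
contact_force: [3.0, 1.1, -1.5]
finger_gap: 0.0475
grasp_force: 12.0
```

```bash
python3 -c "
from h import *
o,r=st(); print((r.T@o['contact_force']).round(2),o['ft_torque'].round(3))"
```

```text
t 9.33 ee [ 0.4832 -0.0942  0.1   ] z [ 7.e-04  0.e+00 -1.e+00] yawy -1.9609 F [ 3.01  1.14 -1.48] gap 0.0475 gf 12.0 q [-0.267  0.275  1.786  0.     1.08   1.694]
[ 2.35 -2.2   1.48] [ 0.276 -0.461 -0.098]
```

Emit:
servo_tool:
  commands:
    - [0.0003,-0.0003,-0.0002,0,0,-0.1,-1]
    - [0.0003,-0.0003,-0.0004,0,0,-0.2,-1]
    - [0.0003,-0.0003,-0.0006,0,0,-0.3,-1]
    - [0.0003,-0.0003,-0.0008,0,0,-0.4,-1]
    - [0.0003,-0.0003,-0.001,0,0,-0.5,-1]
    - [0.0003,-0.0003,-0.0011,0,0,-0.6,-1]
    - [0.0003,-0.0003,-0.0013,0,0,-0.7,-1]
    - [0.0003,-0.0003,-0.0015,0,0,-0.8,-1]

```text
t: 10.0
ee_pos: [0.4837, -0.0936, 0.1014]
eef_rot: [-0.0, 0.979, 0.204, 0.0]
contact_force: [5.4, 3.6, -0.2]
finger_gap: 0.0474
grasp_force: 12.0
```

```bash
python3 -c "
from h import *
o,r=st(); print((r.T@o['contact_force']).round(2),o['ft_torque'].round(3)); im=env.camera('wrist'); cv2.imwrite('pics/w4.png',im[:,:,::-1])
im=cv2.imread('pics/w4.png')[170:330,170:390]; v=cv2.cvtColor(im,cv2.COLOR_BGR2HSV); m=cv2.inRange(v,(0,0,110),(180,70,255)); cs,_=cv2.findContours(m,0,2); print([np.round(np.array(cv2.minAreaRect(c)[0]),1).tolist()+[np.round(cv2.minAreaRect(c)[1],1).tolist(),round(cv2.minAreaRect(c)[2],1)] for c in cs if 20<cv2.contourArea(c)<400])"
```

```text
t 10.0 ee [ 0.4837 -0.0936  0.1014] z [ 8.e-04  8.e-04 -1.e+00] yawy -1.1603 F [ 5.41  3.64 -0.25] gap 0.0474 gf 12.0 q [-2.660e-01  2.740e-01  1.784e+00  1.000e-03  1.083e+00  8.940e-01]
[ 6.41 -1.18  0.26] [ 0.759 -0.683 -0.118]
[[150.0, 126.5, [18.1, 26.4], 35.5], [60.0, 116.5, [10.0, 15.0], 0.0], [95.2, 117.6, [6.3, 36.0], 28.3]]
```

Emit:
servo_tool:
  commands:
    - [0,0,0,0,0,0,0.15]
    - [0,0,0,0,0,0,0.15]
    - [0,0,0,0,0,0,0.15]
    - [0,0,0,0,0,0,0.15]
  newtons: 4

```text
t: 10.38
ee_pos: [0.4832, -0.0941, 0.1013]
eef_rot: [-0.0, 0.98, 0.201, -0.0]
contact_force: [-0.1, 0.2, -0.9]
finger_gap: 0.0538
grasp_force: 0.0
```

```bash
python3 -c "
from h import *
o,r=st(); print((r.T@o['contact_force']).round(2),o['ft_torque'].round(3))
p=env.camera_params('wrist'); im=env.camera('wrist'); 
b=blob(purple(im),(274,235)); print(cv2.boundingRect(b)); h=cv2.cvtColor(im,cv2.COLOR_RGB2HSV); x=cv2.boundingRect(b); u=x[0]+x[2]//2; print(x,h[x[1]-4:x[1]+x[3]+6,u,2])
m=cv2.inRange(h,(130,90,100),(165,255,255)); pts=cv2.findNonZero(m[x[1]:x[1]+x[3],x[0]:x[0]+x[2]].copy()); e=cv2.boundingRect(pts); print(e); uv=(x[0]+e[0]+e[2]/2,x[1]+e[1]+e[3]/2); 
for c in (uv,): print(c,onz(p,c,.135),(r.T@(onz(p,c,.135)[0]-o['ee_pos'])).round(4))
"
```

```text
t 10.38 ee [ 0.4832 -0.0941  0.1013] z [-4.e-04 -1.e-04 -1.e+00] yawy -1.166 F [-0.1   0.21 -0.91] gap 0.0538 gf 0.0 q [-0.267  0.274  1.784 -0.     1.084  0.899]
[-0.01 -0.24  0.91] [-0.044  0.14   0.022]
(223, 207, 99, 97)
(223, 207, 99, 97) [149 149 132  85  44  38  42  41  43  41  43  40  41  44  51  54  52  55
  55  56  72  72  75  73  75  73  69  74  75  70  73  71  76  75  72  73
  75  72  73  73  77  75  70  75  73  74  77  73  73  74  73  71  73  77
  75  73  73  73  70  73  72  70  73  70  76  74 100 133 145 145 145 146
 147 145 144 139 125 107  83  73  69  75  76  73  76  71  74  74  76  71
  74  75  72  76 100 126 133 135 132 123  81  39  46  52  51  58  53]
(38, 57, 31, 39)
(276.5, 283.5) [[ 0.47503921 -0.09913613  0.135     ]] [-0.0095  0.0014 -0.0337]
```

```bash
python3 -c "
from h import *
o,r=st(); p=env.camera_params('wrist')
for zt in (.1348,.133): 
  for uv in ((272.5,222.5),(223,270),(322,270)):
    print(zt,uv,(r.T@(onz(p,uv,zt)[0]-o['ee_pos'])*1000).round(2))
"
```

```text
t 10.43 ee [ 0.4832 -0.0941  0.1013] z [-4.e-04 -0.e+00 -1.e+00] yawy -1.1658 F [ 0.04 -0.54  1.05] gap 0.0541 gf 0.0 q [-0.267  0.274  1.784 -0.     1.084  0.899]
0.1348 (272.5, 222.5) [ 22.53  -0.56 -33.46]
0.1348 (223, 270) [ -2.23 -25.52 -33.45]
0.1348 (322, 270) [ -2.21  24.33 -33.45]
0.133 (272.5, 222.5) [ 22.05  -0.57 -31.66]
0.133 (223, 270) [ -2.99 -25.82 -31.65]
0.133 (322, 270) [ -2.97  24.6  -31.65]
```

Emit:
servo_tool:
  commands:
    - [-0.0015,-0.0005,0,0,0,0,0.15]
    - [-0.0015,-0.0005,0,0,0,0,0.15]
    - [-0.0015,-0.0005,0,0,0,0,-0.1]
    - [-0.0015,-0.0005,0,0,0,0,-1]
    - [-0.0015,-0.0005,0,0,0,0,-1]
    - [-0.0015,-0.0005,0,0,0,0,-1]
  newtons: 8

```text
t: 10.93
ee_pos: [0.4817, -0.0942, 0.1015]
eef_rot: [0.0, 0.979, 0.201, -0.0]
contact_force: [-1.0, -0.5, 1.8]
finger_gap: 0.0476
grasp_force: 8.0
```

Emit:
servo_tool:
  commands:
    - [0,0,-0.0002,0,0,-0.1,-1]
    - [0,0,-0.0004,0,0,-0.2,-1]
    - [0,0,-0.0006,0,0,-0.3,-1]
    - [0,0,-0.0008,0,0,-0.4,-1]
    - [0,0,-0.001,0,0,-0.5,-1]
    - [0,0,-0.0011,0,0,-0.6,-1]
  newtons: 12

```text
t: 11.43
ee_pos: [0.4819, -0.0943, 0.1026]
eef_rot: [0.0, 0.875, 0.484, 0.0]
contact_force: [-0.6, -0.8, 2.0]
finger_gap: 0.0478
grasp_force: 12.0
```

```bash
python3 -c "
from h import *
o,r=st(); print((r.T@o['contact_force']).round(2),o['ft_torque'].round(3))"
```

```text
t 11.43 ee [ 0.4819 -0.0943  0.1026] z [ 3.e-04 -2.e-04 -1.e+00] yawy -0.5601 F [-0.58 -0.8   2.  ] gap 0.0478 gf 12.0 q [-0.268  0.269  1.787 -0.     1.085  0.292]
[-0.98 -0.07 -2.  ] [-0.176  0.094 -0.039]
```

Emit:
servo_tool:
  commands:
    - [0,0,-0.0002,0,0,-0.11,-1]
    - [0,0,-0.0004,0,0,-0.22,-1]
    - [0,0,-0.0006,0,0,-0.33,-1]
    - [0,0,-0.0008,0,0,-0.44,-1]
    - [0,0,-0.001,0,0,-0.55,-1]
    - [0,0,-0.0013,0,0,-0.66,-1]
    - [0,0,-0.0015,0,0,-0.77,-1]
    - [0,0,-0.0017,0,0,-0.88,-1]

```text
t: 12.1
ee_pos: [0.4824, -0.0942, 0.1045]
eef_rot: [0.001, 0.585, 0.811, 0.0]
contact_force: [4.5, 0.6, -0.9]
finger_gap: 0.0477
grasp_force: 12.0
```

```bash
cat >> h.py <<'E'
def line():
    o,r=st(); print("Ftool",(r.T@o['contact_force']).round(2),o['ft_torque'].round(3))
    p=env.camera_params('wrist'); im=env.camera('wrist'); h=cv2.cvtColor(im,cv2.COLOR_RGB2HSV)
    m=cv2.inRange(h,(0,0,100),(180,70,255)); m=m[205:303,225:325]; cs,_=cv2.findContours(m,cv2.RETR_EXTERNAL,cv2.CHAIN_APPROX_NONE)
    for c in cs:
        if 40<cv2.contourArea(c)<700:
            v=cv2.fitLine(c,cv2.DIST_L2,0,.01,.01).ravel(); print("line c",c[:,0].mean(0)+[225,205],"dir",np.degrees(np.arctan2(v[1],v[0])).round(1),cv2.contourArea(c))
    cv2.imwrite("pics/last.png",im[:,:,::-1])
E
python3 -c "
from h import *
line()"
```

```text
t 12.1 ee [ 0.4824 -0.0942  0.1045] z [ 1.8e-03 -1.0e-04 -1.0e+00] yawy 0.3202 F [ 4.54  0.6  -0.86] gap 0.0477 gf 12.0 q [-0.268  0.267  1.785  0.     1.088 -0.588]
Ftool [-0.86  4.5   0.87] [ 0.016 -0.826 -0.069]
line c [314.70886076 294.07594937] dir -45.9 277.5
line c [234.65384615 294.19230769] dir 45.0 286.0
line c [265.32894737 283.98684211] dir -62.0 221.0
line c [311.24409449 218.31496063] dir 50.5 626.5
line c [237.952 217.616] dir -48.3 605.5
```

No slip: the white line holds its angle in the wrist view. I'll follow the force slightly and keep turning.

Emit:
servo_tool:
  commands:
    - [-0.0001,0.0003,-0.0002,0,0,-0.06,-1]
    - [-0.0001,0.0005,-0.0003,0,0,-0.15,-1]
    - [-0.0001,0.0005,-0.0005,0,0,-0.25,-1]
    - [-0.0001,0.0005,-0.0007,0,0,-0.35,-1]
    - [-0.0001,0.0005,-0.0009,0,0,-0.45,-1]
    - [-0.0001,0.0005,-0.001,0,0,-0.55,-1]
    - [-0.0001,0.0005,-0.0012,0,0,-0.65,-1]
    - [-0.0001,0.0005,-0.0013,0,0,-0.7,-1]

```text
t: 12.82
ee_pos: [0.483, -0.0939, 0.1057]
eef_rot: [0.001, 0.273, 0.962, 0.0]
contact_force: [5.1, 2.6, -1.2]
finger_gap: 0.0475
grasp_force: 12.0
```

```bash
python3 -c "
from h import *
line()"
```

```text
t 12.82 ee [ 0.483  -0.0939  0.1057] z [ 1.7e-03  3.0e-04 -1.0e+00] yawy 1.0176 F [ 5.14  2.6  -1.18] gap 0.0475 gf 12.0 q [-2.670e-01  2.660e-01  1.782e+00  1.000e-03  1.091e+00 -1.285e+00]
Ftool [-3.01  4.91  1.19] [ 0.496 -1.13  -0.17 ]
line c [235.08333333 295.48611111] dir 32.7 275.0
line c [314.64102564 294.26923077] dir -44.5 277.0
line c [265.35526316 283.98684211] dir -62.0 213.0
line c [311.01612903 217.76612903] dir 48.5 626.0
line c [238.36507937 216.50793651] dir -43.8 605.0
```

Emit:
servo_tool:
  commands:
    - [0,0,0,0,0,0,0.15]
    - [0,0,0,0,0,0,0.15]
    - [0,0,0,0,0,0,0.15]
    - [0,0,0,0,0,0,0.15]
  newtons: 6

```text
t: 13.2
ee_pos: [0.4821, -0.0941, 0.1055]
eef_rot: [-0.0, 0.275, 0.961, -0.0]
contact_force: [0.4, 0.0, 0.2]
finger_gap: 0.0537
grasp_force: 0.0
```

```bash
cat >> h.py <<'E'
def offs(zt):
    o,r=st(); p=env.camera_params('wrist'); im=env.camera('wrist'); h=cv2.cvtColor(im,cv2.COLOR_RGB2HSV); v=h[:,:,2].astype(float)
    pm=cv2.medianBlur(purple(im),5); pts=[]
    # top-face far edge: V step inside the purple along columns near the middle
    for u in range(258,290,4):
        rr=np.where(pm[:300,u]>0)[0]; rr=rr[rr>190]; col=cv2.GaussianBlur(v[:,u-2:u+3].mean(1).reshape(-1,1),(1,5),0).ravel(); a=rr.min()+4; g=np.diff(col[a:a+30]); k=a+int(np.argmax(g)); pts.append((u,k+1))
    q=np.array([(r.T@(x-o["ee_pos"]))*1000 for x in onz(p,pts,zt)]); print([x[1] for x in pts],"far edge x-24*:",(q[:,0]-np.sqrt(24**2-q[:,1]**2)).round(1))
    rows=range(262,296,6); mids=[]
    for w in rows:
        c=np.where(pm[w,200:350]>0)[0]+200; mids.append([c.min(),c.max()])
    e=np.array(mids); print(e.tolist()); print("y:",[((r.T@(onz(p,((a+b+1)/2,w),zt)[0]-o["ee_pos"]))[1]*1000).round(2) for (a,b),w in zip(mids,rows)])
E
python3 -c "
from h import *
offs(.139)"
```

```text
t 13.2 ee [ 0.4821 -0.0941  0.1055] z [-3.e-04 -0.e+00 -1.e+00] yawy 1.0138 F [0.37 0.01 0.2 ] gap 0.0537 gf 0.0 q [-0.267  0.266  1.783 -0.     1.093 -1.281]
[np.int64(225), np.int64(224), np.int64(222), np.int64(221), np.int64(221), np.int64(222), np.int64(222), np.int64(222)] far edge x-24*: [-0.7 -0.9 -0.4 -0.2 -0.4 -0.9 -0.8 -0.5]
[[230, 323], [230, 322], [231, 322], [233, 319], [236, 316], [240, 312]]
y: [np.float64(0.34), np.float64(0.1), np.float64(0.35), np.float64(0.11), np.float64(0.11), np.float64(0.12)]
```

Emit:
servo_tool:
  commands:
    - [-0.0002,0.0002,0,0,0,0,0]
    - [-0.0002,0.0002,0,0,0,0,-1]
    - [-0.0002,0.0002,0,0,0,0,-1]
    - [-0.0002,0.0002,0,0,0,0,-1]
  newtons: 10

```text
t: 13.58
ee_pos: [0.4826, -0.094, 0.1056]
eef_rot: [0.0, 0.274, 0.962, 0.0]
contact_force: [-0.7, 0.1, 0.2]
finger_gap: 0.0474
grasp_force: 10.0
```

Emit:
servo_tool:
  commands:
    - [0,0,-0.0002,0,0,-0.11,-1]
    - [0,0,-0.0004,0,0,-0.22,-1]
    - [0,0,-0.0006,0,0,-0.33,-1]
    - [0,0,-0.0008,0,0,-0.44,-1]
    - [0,0,-0.001,0,0,-0.55,-1]
    - [0,0,-0.0013,0,0,-0.66,-1]
    - [0,0,-0.0015,0,0,-0.77,-1]
    - [0,0,-0.0017,0,0,-0.88,-1]

```text
t: 14.25
ee_pos: [0.4829, -0.0938, 0.1073]
eef_rot: [0.001, -0.164, 0.986, 0.0]
contact_force: [3.6, 1.4, -2.0]
finger_gap: 0.0477
grasp_force: 10.0
```

```bash
python3 -c "
from h import *
line()"
```

```text
t 14.25 ee [ 0.4829 -0.0938  0.1073] z [ 1.e-03  4.e-04 -1.e+00] yawy 1.9001 F [ 3.55  1.39 -2.05] gap 0.0477 gf 10.0 q [-2.670e-01  2.650e-01  1.781e+00  1.000e-03  1.096e+00 -2.167e+00]
Ftool [-3.81  0.17  2.05] [ 0.376 -0.719 -0.139]
line c [315.48648649 294.2027027 ] dir -48.7 259.0
line c [234.16883117 294.07792208] dir 47.7 270.5
line c [265.41333333 284.29333333] dir -62.3 212.5
line c [308.34074074 216.82222222] dir 41.0 630.5
line c [240.45652174 215.97826087] dir -37.3 661.0
```

Emit:
servo_tool:
  commands:
    - [0,0,0,0,0,0,0.25]
    - [0,0,0,0,0,0,0.25]
    - [0,0,0,0,0,0.06,0.25]
    - [0,0,0,0,0,0.18,0.25]
    - [0,0,0,0,0,0.3,0.25]
    - [0,0,0,0,0,0.42,0.25]
    - [0,0,0,0,0,0.54,0.25]
    - [0,0,0,0,0,0.66,0.25]

```text
t: 14.97
ee_pos: [0.4824, -0.0941, 0.1072]
eef_rot: [-0.0, 0.172, 0.985, -0.0]
contact_force: [0.4, -0.3, 0.6]
finger_gap: 0.0587
grasp_force: 0.0
```

Emit:
servo_tool:
  commands:
    - [0,0,0,0,0,0.12,0.25]
    - [0,0,0,0,0,0.24,0.25]
    - [0,0,0,0,0,0.36,0.25]
    - [0,0,0,0,0,0.48,0.25]
    - [0,0,0,0,0,0.6,0.25]
    - [0,0,0,0,0,0.72,0.25]
    - [0,0,0,0,0,0.84,0.25]
    - [0,0,0,0,0,0.96,0.25]

```text
t: 15.63
ee_pos: [0.4824, -0.0941, 0.1072]
eef_rot: [-0.0, 0.607, 0.794, -0.0]
contact_force: [-0.1, 0.9, -0.2]
finger_gap: 0.059
grasp_force: 0.0
```

Emit:
servo_tool:
  commands:
    - [0,0,0,0,0,0.12,0.25]
    - [0,0,0,0,0,0.24,0.25]
    - [0,0,0,0,0,0.36,0.25]
    - [0,0,0,0,0,0.48,0.25]
    - [0,0,0,0,0,0.6,0.25]
    - [0,0,0,0,0,0.72,0.25]
    - [0,0,0,0,0,0.84,0.25]
    - [0,0,0,0,0,0.96,0.25]

```text
t: 16.3
ee_pos: [0.4824, -0.0941, 0.1072]
eef_rot: [0.0, 0.906, 0.424, -0.0]
contact_force: [0.0, 0.2, 0.9]
finger_gap: 0.059
grasp_force: 0.0
```

Emit:
servo_tool:
  commands:
    - [0,0,0,0,0,0.12,0.25]
    - [0,0,0,0,0,0.24,0.25]
    - [0,0,0,0,0,0.36,0.25]
    - [0,0,0,0,0,0.48,0.25]
    - [0,0,0,0,0,0.6,0.25]
    - [0,0,0,0,0,0.72,0.25]
    - [0,0,0,0,0,0.84,0.25]
    - [0,0,0,0,0,0.96,0.25]

```text
t: 16.97
ee_pos: [0.4824, -0.0941, 0.1072]
eef_rot: [0.0, 0.999, -0.042, -0.0]
contact_force: [1.1, 0.7, -0.3]
finger_gap: 0.0587
grasp_force: 0.0
```

Emit:
servo_tool:
  commands:
    - [0,0,0,0,0,0.12,0.25]
    - [0,0,0,0,0,0.24,0.25]
    - [0,0,0,0,0,0.36,0.25]
    - [0,0,0,0,0,0.48,0.25]
    - [0,0,0,0,0,0.6,0.25]
    - [0,0,0,0,0,0.72,0.25]
    - [0,0,0,0,0,0.84,0.25]
    - [0,0,0,0,0,0.84,0.25]

```text
t: 17.63
ee_pos: [0.4824, -0.0941, 0.1072]
eef_rot: [0.0, 0.895, -0.445, -0.0]
contact_force: [0.8, 0.2, 0.1]
finger_gap: 0.0587
grasp_force: 0.0
```

```bash
python3 -c "
from h import *
offs(.141)"
```

```text
t 17.63 ee [ 0.4824 -0.0941  0.1072] z [-4.e-04 -1.e-04 -1.e+00] yawy -2.494 F [0.77 0.23 0.06] gap 0.0587 gf 0.0 q [-0.267  0.264  1.781 -0.     1.097  2.227]
[np.int64(225), np.int64(224), np.int64(223), np.int64(222), np.int64(222), np.int64(222), np.int64(222), np.int64(223)] far edge x-24*: [-0.5 -0.5 -0.4 -0.1 -0.2 -0.1  0.2  0.1]
[[229, 321], [228, 321], [229, 320], [231, 318], [234, 315], [238, 311]]
y: [np.float64(0.94), np.float64(0.69), np.float64(0.69), np.float64(0.69), np.float64(0.7), np.float64(0.7)]
```

Emit:
servo_tool:
  commands:
    - [0,0.0004,0,0,0,0,0.1]
    - [0,0.0004,0,0,0,0,-0.02]
    - [0,0.0004,0,0,0,0,-1]
    - [0,0.0004,0,0,0,0,-1]
    - [0,0.0004,0,0,0,0,-1]
  newtons: 10

```text
t: 18.1
ee_pos: [0.4823, -0.0942, 0.1073]
eef_rot: [-0.0, 0.897, -0.441, 0.0]
contact_force: [0.3, 0.2, 0.6]
finger_gap: 0.0477
grasp_force: 10.0
```

Emit:
servo_tool:
  commands:
    - [0,0,-0.0002,0,0,-0.11,-1]
    - [0,0,-0.0004,0,0,-0.22,-1]
    - [0,0,-0.0006,0,0,-0.33,-1]
    - [0,0,-0.0008,0,0,-0.44,-1]
    - [0,0,-0.001,0,0,-0.55,-1]
    - [0,0,-0.0013,0,0,-0.66,-1]
    - [0,0,-0.0015,0,0,-0.77,-1]
    - [0,0,-0.0017,0,0,-0.88,-1]

```text
t: 18.77
ee_pos: [0.4826, -0.0942, 0.1089]
eef_rot: [-0.0, 1.0, -0.014, 0.0]
contact_force: [2.5, 0.5, -0.6]
finger_gap: 0.0479
grasp_force: 10.0
```

```bash
python3 -c "
from h import *
line()"
```

```text
t 18.77 ee [ 0.4826 -0.0942  0.1089] z [ 9.e-04 -0.e+00 -1.e+00] yawy -1.5992 F [ 2.52  0.48 -0.59] gap 0.0479 gf 10.0 q [-0.267  0.262  1.78   0.     1.099  1.332]
Ftool [ 2.5  -0.56  0.59] [-0.094 -0.241 -0.08 ]
line c [319.67567568 286.51351351] dir -83.1 74.5
line c [233.64       293.93333333] dir 51.0 258.5
line c [259.        252.8030303] dir 42.9 232.0
```

Emit:
servo_tool:
  commands:
    - [0.0002,0,-0.0002,0,0,-0.11,-1]
    - [0.0002,0,-0.0004,0,0,-0.22,-1]
    - [0.0002,0,-0.0006,0,0,-0.33,-1]
    - [0.0002,0,-0.0008,0,0,-0.44,-1]
    - [0.0002,0,-0.001,0,0,-0.55,-1]
    - [0.0002,0,-0.0013,0,0,-0.66,-1]
    - [0.0002,0,-0.0015,0,0,-0.77,-1]
    - [0.0002,0,-0.0017,0,0,-0.88,-1]

```text
t: 19.48
ee_pos: [0.4827, -0.0942, 0.1107]
eef_rot: [0.0, 0.911, 0.412, 0.0]
contact_force: [1.3, 0.6, 0.0]
finger_gap: 0.0478
grasp_force: 10.0
```

```bash
python3 -c "
from h import *
line()"
```

```text
t 19.48 ee [ 0.4827 -0.0942  0.1107] z [ 6.e-04  0.e+00 -1.e+00] yawy -0.7221 F [1.27 0.6  0.05] gap 0.0478 gf 10.0 q [-0.267  0.26   1.778  0.     1.104  0.455]
Ftool [ 1.29  0.56 -0.05] [ 0.048 -0.277 -0.047]
line c [315.91666667 294.        ] dir -51.7 255.0
line c [237.20689655 291.56896552] dir 52.1 60.0
line c [259.23880597 252.68656716] dir 42.9 230.5
line c [309.79545455 217.96212121] dir 46.9 671.0
line c [238.921875 217.421875] dir -45.8 641.0
```

Emit:
servo_tool:
  commands:
    - [0.0001,0,-0.0002,0,0,-0.11,-1]
    - [0.0001,0,-0.0004,0,0,-0.22,-1]
    - [0.0001,0,-0.0006,0,0,-0.33,-1]
    - [0.0001,0,-0.0008,0,0,-0.44,-1]
    - [0.0001,0,-0.001,0,0,-0.55,-1]
    - [0.0001,0,-0.0013,0,0,-0.66,-1]
    - [0.0001,0,-0.0015,0,0,-0.77,-1]
    - [0.0001,0,-0.0017,0,0,-0.88,-1]
  newtons: 15

```text
t: 20.2
ee_pos: [0.4828, -0.094, 0.1125]
eef_rot: [0.0, 0.65, 0.76, 0.0]
contact_force: [3.8, 2.4, -1.8]
finger_gap: 0.0477
grasp_force: 15.0
```

```bash
python3 -c "
from h import *
line()"
```

```text
t 20.2 ee [ 0.4828 -0.094   0.1125] z [ 8.e-04  2.e-04 -1.e+00] yawy 0.1554 F [ 3.84  2.39 -1.77] gap 0.0477 gf 15.0 q [-0.267  0.258  1.776  0.     1.108 -0.423]
Ftool [1.77 4.16 1.77] [ 0.51  -0.743 -0.092]
line c [315.91780822 294.        ] dir -51.6 249.5
line c [233.82666667 294.16      ] dir 49.7 256.5
line c [259.48484848 252.8030303 ] dir 43.2 233.0
line c [310.19117647 218.58088235] dir 48.0 673.0
line c [238.68181818 218.16666667] dir -48.3 652.0
```

Emit:
servo_tool:
  commands:
    - [0.0001,0.0003,-0.0002,0,0,-0.08,-1]
    - [0.0001,0.0003,-0.0003,0,0,-0.16,-1]
    - [0.0001,0.0003,-0.0005,0,0,-0.24,-1]
    - [0.0001,0.0003,-0.0006,0,0,-0.32,-1]
    - [0.0001,0.0003,-0.0008,0,0,-0.4,-1]
    - [0.0001,0.0003,-0.0009,0,0,-0.48,-1]
    - [0.0001,0.0003,-0.0011,0,0,-0.56,-1]
    - [0.0001,0.0003,-0.0012,0,0,-0.64,-1]

```text
t: 20.92
ee_pos: [0.4831, -0.0938, 0.1137]
eef_rot: [0.0, 0.38, 0.925, 0.0]
contact_force: [2.5, 2.7, 1.3]
finger_gap: 0.0477
grasp_force: 15.0
```

```bash
python3 -c "
from h import *
line()"
```

```text
t 20.92 ee [ 0.4831 -0.0938  0.1137] z [ 8.e-04  4.e-04 -1.e+00] yawy 0.792 F [2.5  2.73 1.33] gap 0.0477 gf 15.0 q [-2.670e-01  2.570e-01  1.774e+00  1.000e-03  1.110e+00 -1.059e+00]
Ftool [ 0.14  3.71 -1.33] [ 0.558 -0.563 -0.057]
line c [316.09722222 293.86111111] dir -53.4 251.0
line c [233.78378378 294.12162162] dir 49.7 259.0
line c [259.48484848 252.77272727] dir 43.3 231.0
line c [309.04651163 216.79069767] dir 41.6 664.5
line c [239.32307692 217.53846154] dir -45.4 655.0
```

Emit:
servo_tool:
  commands:
    - [0,0.0002,-0.0002,0,0,-0.08,-1]
    - [0,0.0002,-0.0003,0,0,-0.16,-1]
    - [0,0.0002,-0.0005,0,0,-0.24,-1]
    - [0,0.0002,-0.0006,0,0,-0.32,-1]
    - [0,0.0002,-0.0008,0,0,-0.4,-1]
    - [0,0.0002,-0.0009,0,0,-0.48,-1]
    - [0,0.0002,-0.0011,0,0,-0.56,-1]
    - [0,0.0002,-0.0012,0,0,-0.64,-1]

```text
t: 21.63
ee_pos: [0.4831, -0.0935, 0.1149]
eef_rot: [0.0, 0.07, 0.998, 0.0]
contact_force: [2.3, 5.4, 1.8]
finger_gap: 0.0474
grasp_force: 15.0
```

```bash
python3 -c "
from h import *
line()"
```

```text
t 21.63 ee [ 0.4831 -0.0935  0.1149] z [ 5.e-04  8.e-04 -1.e+00] yawy 1.4313 F [2.32 5.43 1.79] gap 0.0474 gf 15.0 q [-2.660e-01  2.550e-01  1.773e+00  1.000e-03  1.114e+00 -1.698e+00]
Ftool [-1.55  5.7  -1.78] [ 1.102 -0.42  -0.078]
line c [233.63888889 294.25      ] dir 49.7 259.0
line c [316.32394366 293.77464789] dir -54.9 249.5
line c [259.48484848 252.59090909] dir 43.2 233.0
```

Emit:
servo_tool:
  commands:
    - [0,0.0004,-0.0001,0,0,-0.05,-1]
    - [0,0.0004,-0.0003,0,0,-0.12,-1]
    - [0,0.0004,-0.0005,0,0,-0.2,-1]
    - [0,0.0004,-0.0006,0,0,-0.28,-1]
    - [0,0.0004,-0.0008,0,0,-0.36,-1]
    - [0,0.0004,-0.0009,0,0,-0.44,-1]
    - [0,0.0004,-0.001,0,0,-0.5,-1]
    - [0,0.0004,-0.001,0,0,-0.5,-1]

```text
t: 22.35
ee_pos: [0.483, -0.0934, 0.1159]
eef_rot: [0.0, -0.179, 0.984, 0.0]
contact_force: [0.1, 1.0, 1.5]
finger_gap: 0.0476
grasp_force: 15.0
```

```bash
python3 -c "
from h import *
line()"
```

```text
t 22.35 ee [ 0.483  -0.0934  0.1159] z [ 1.e-04  0.e+00 -1.e+00] yawy 1.9315 F [0.07 1.   1.49] gap 0.0476 gf 15.0 q [-0.266  0.254  1.772  0.     1.116 -2.197]
Ftool [-0.42  0.91 -1.49] [ 0.409 -0.007  0.005]
line c [316.30985915 293.76056338] dir -55.1 249.5
line c [233.77027027 294.12162162] dir 49.8 258.0
line c [259.48484848 252.75757576] dir 43.2 230.0
```

The thread torque has gone to zero, so the cap is free. Lifting gently.

Emit:
servo_tool:
  commands:
    - [0,0,-0.0005,0,0,0,-1]
    - [0,0,-0.001,0,0,0,-1]
    - [0,0,-0.002,0,0,0,-1]
    - [0,0,-0.003,0,0,0,-1]
    - [0,0,-0.004,0,0,0,-1]
    - [0,0,-0.005,0,0,0,-1]
    - [0,0,-0.006,0,0,0,-1]
  newtons: 20

```text
t: 22.98
ee_pos: [0.4828, -0.0936, 0.1217]
eef_rot: [-0.0, -0.181, 0.984, -0.0]
contact_force: [0.2, -0.4, -0.6]
finger_gap: 0.0474
grasp_force: 20.0
```

```bash
python3 -c "
from h import *
line()"
```

```text
t 22.98 ee [ 0.4828 -0.0936  0.1217] z [-5.e-04 -1.e-04 -1.e+00] yawy 1.9346 F [ 0.17 -0.44 -0.63] gap 0.0474 gf 20.0 q [-0.266  0.246  1.766 -0.     1.13  -2.2  ]
Ftool [-0.   -0.47  0.63] [ 0.021 -0.025  0.026]
line c [233.625      294.23611111] dir 49.8 257.0
line c [316.09859155 293.87323944] dir -53.7 251.5
line c [259.48484848 252.75757576] dir 43.3 232.0
```

Emit:
servo_tool:
  commands:
    - [0,0,-0.005,0,0,0,-1]
    - [0,0,-0.015,0,0,0,-1]
    - [0,0,-0.025,0,0,0,-1]
    - [0,0,-0.035,0,0,0,-1]
    - [0,0,-0.04,0,0,0,-1]
    - [0,0.008,-0.042,0,0,0,-1]
    - [-0.002,0.024,-0.042,0,0,0,-1]
    - [-0.005,0.045,-0.042,0,0,0,-1]

```text
t: 23.7
ee_pos: [0.4712, -0.0494, 0.1638]
eef_rot: [-0.0, -0.18, 0.984, -0.0]
contact_force: [-0.1, 0.3, -0.8]
finger_gap: 0.0474
grasp_force: 20.0
```

Emit:
servo_tool:
  commands:
    - [-0.004,0.022,0,0,0,0,-1]
    - [-0.008,0.044,0,0,0,0,-1]
    - [-0.012,0.066,0,0,0,0,-1]
    - [-0.016,0.088,0,0,0,0,-1]
    - [-0.02,0.11,0,0,0,0,-1]
    - [-0.024,0.132,0,0,0,0,-1]
    - [-0.027,0.146,0,0,0,0,-1]
    - [-0.028,0.151,0,0,0,0,-1]

```text
t: 24.37
ee_pos: [0.4432, 0.1033, 0.1637]
eef_rot: [-0.0, -0.182, 0.983, 0.0]
contact_force: [0.5, 0.4, 0.2]
finger_gap: 0.0474
grasp_force: 20.0
```

```bash
python3 -c "
from h import *
line(); a=env.camera('scene')[100:300,170:450]; b=env.camera('side')[100:300,160:440]
cv2.imwrite('pics/c5.png',np.hstack([cv2.resize(a,(400,286)),cv2.resize(b,(400,286))])[:,:,::-1])"
```

```text
t 24.37 ee [0.4432 0.1033 0.1637] z [-2.e-04  2.e-04 -1.e+00] yawy 1.9369 F [0.49 0.43 0.17] gap 0.0474 gf 20.0 q [ 0.148  0.117  1.815  0.     1.21  -1.789]
Ftool [-0.61  0.23 -0.17] [ 0.06  -0.001 -0.055]
line c [233.625 294.25 ] dir 49.8 256.0
line c [316.25352113 293.76056338] dir -55.5 247.5
line c [259.48484848 252.8030303 ] dir 43.1 229.0
line c [307.19117647 215.74264706] dir 35.3 663.0
line c [243.67567568 215.70945946] dir -33.0 683.0
```

View pics/c5.png

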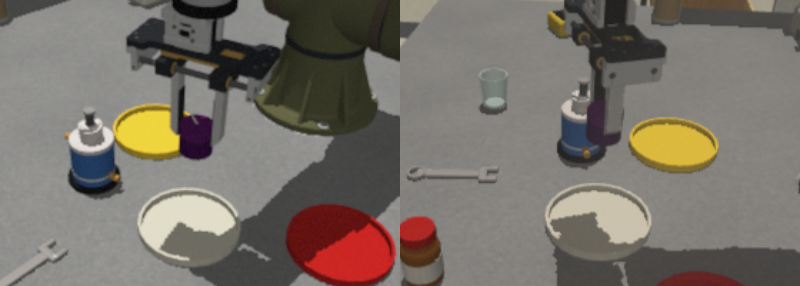

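The cap is off and held upright above the white dish, and the canister's neck is bare. Lowering.

Emit:
servo_tool:
  commands:
    - [0,0,0.01,0,0,0,-1]
    - [0,0,0.03,0,0,0,-1]
    - [0,0,0.055,0,0,0,-1]
    - [0,0,0.08,0,0,0,-1]
    - [0,0,0.105,0,0,0,-1]
    - [0,0,0.125,0,0,0,-1]
    - [0,0,0.138,0,0,0,-1]
    - [0,0,0.142,0,0,0,-1]

```text
t: 25.18
ee_pos: [0.4427, 0.1004, 0.0192]
eef_rot: [-0.002, -0.18, 0.984, 0.0]
contact_force: [0.1, -0.1, -0.8]
finger_gap: 0.0476
grasp_force: 20.0
```

Emit:
servo_tool:
  commands:
    - [0,0,0.001,0,0,0,-1]
    - [0,0,0.002,0,0,0,-1]
    - [0,0,0.003,0,0,0,-1]
    - [0,0,0.004,0,0,0,-1]
    - [0,0,0.005,0,0,0,-1]
    - [0,0,0.006,0,0,0,-1]
    - [0,0,0.007,0,0,0,-1]

```text
t: 25.77
ee_pos: [0.4441, 0.1014, 0.0149]
eef_rot: [0.0, -0.181, 0.983, 0.0]
contact_force: [-0.2, 0.6, -1.1]
finger_gap: 0.0477
grasp_force: 20.0
```

Emit:
servo_tool:
  commands:
    - [0,0,0.0005,0,0,0,-1]
    - [0,0,0.001,0,0,0,-1]
    - [0,0,0.001,0,0,0,-1]
    - [0,0,0.001,0,0,0,-1]

```text
t: 26.1
ee_pos: [0.444, 0.1014, 0.0137]
eef_rot: [-0.0, -0.181, 0.983, 0.0]
contact_force: [0.1, 0.1, -0.6]
finger_gap: 0.0475
grasp_force: 20.0
```

Emit:
servo_tool:
  commands:
    - [0,0,0.0005,0,0,0,-1]
    - [0,0,0.001,0,0,0,-1]
    - [0,0,0.001,0,0,0,-1]

```text
t: 26.35
ee_pos: [0.4443, 0.1015, 0.0131]
eef_rot: [0.0, -0.181, 0.983, 0.0]
contact_force: [-1.6, -0.1, 5.8]
finger_gap: 0.0478
grasp_force: 20.0
```

Emit:
servo_tool:
  commands:
    - [0,0,0.0003,0,0,0,-1]
    - [0,0,0.0005,0,0,0,-1]
    - [0,0,0.0005,0,0,0,-1]

```text
t: 26.6
ee_pos: [0.4444, 0.1015, 0.013]
eef_rot: [0.0, -0.181, 0.983, -0.0]
contact_force: [-4.1, -0.7, 11.8]
finger_gap: 0.0474
grasp_force: 20.0
```

The cap is on the floor. I'll ease up slightly, release and retreat.

Emit:
servo_tool:
  commands:
    - [0,0,-0.001,0,0,0,-1]
    - [0,0,-0.001,0,0,0,-0.02]
    - [0,0,-0.001,0,0,0,0.1]
    - [0,0,-0.001,0,0,0,0.3]
    - [0,0,-0.001,0,0,0,0.5]
    - [0,0,-0.001,0,0,0,0.5]
  newtons: 5

```text
t: 27.1
ee_pos: [0.444, 0.1014, 0.0132]
eef_rot: [-0.0, -0.181, 0.983, -0.0]
contact_force: [0.8, 0.8, 0.0]
finger_gap: 0.0679
grasp_force: 0.0
```

Emit:
servo_tool:
  commands:
    - [0,0,-0.01,0,0,0,0.5]
    - [0,0,-0.03,0,0,0,0.5]
    - [0,0,-0.055,0,0,0,0.5]
    - [0,0,-0.08,0,0,0,0.5]
    - [0,0,-0.11,0,0,0,0.5]
    - [0,0,-0.13,0,0,0,0.5]
    - [0,0,-0.14,0,0,0,0.5]
    - [0,0,-0.14,0,0,0,0.5]

```text
t: 27.77
ee_pos: [0.4448, 0.1015, 0.1554]
eef_rot: [0.002, -0.181, 0.983, -0.0]
contact_force: [0.8, 0.6, 0.2]
finger_gap: 0.0709
grasp_force: 0.0
```

```bash
python3 -c "
from h import *
st(); a=env.camera('scene')[100:400,100:450]; b=env.camera('side')[100:400,100:450]
cv2.imwrite('pics/c6.png',np.hstack([cv2.resize(a,(400,343)),cv2.resize(b,(400,343))])[:,:,::-1])
for n,c in (('scene',(302,250)),('side',(298,245))):
  im=env.camera(n); p=env.camera_params(n); e=blob(purple(im),c); M=cv2.moments(e); print(onz(p,(M['m10']/M['m00'],M['m01']/M['m00']),.028),cv2.boundingRect(e))"
```

```text
t 27.77 ee [0.4448 0.1015 0.1554] z [ 3.8e-03  5.0e-04 -1.0e+00] yawy 1.935 F [0.83 0.6  0.21] gap 0.0709 gf 0.0 q [ 0.144  0.126  1.825 -0.     1.187 -1.791]
[[0.44480701 0.1030108  0.028     ]] (293, 238, 21, 28)
[[0.4311368 0.0809691 0.028    ]] (299, 233, 12, 14)
```

View pics/c6.png

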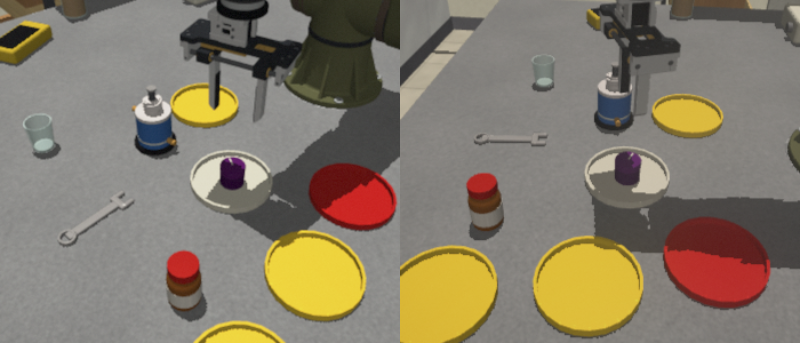

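The cap lies flat and upright in the middle of the white dish, the bystanders are where they were, and the gripper is clear. Handing in.

```bash
python3 -c "
from bench import env
print(env.finish_job())"
```

```text
the job is handed in; nothing more can be done
None
```

The job is handed in, with no verdict returned: the cap is unscrewed and looks flat and right side up in the middle of the white dish, released, with the jar, beaker and spanner not visibly moved.

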